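# Seal the cookie-cup tub at the coffee stall

### The arm

A 6-joint arm with a two-finger parallel gripper is mounted at the origin on the work surface. World frame = base frame: x ahead of the robot, y to its left, z up, the work surface at z = 0. Lengths are in m, angles in degrees, forces in N, time in s.
With the tool pointing down it reaches from about 0.375 to 0.75 m from the base axis. Payload 9 kg.
Tool frame: the origin (TCP) lies where the fingers leave the gripper's body, on its centre line; the fingertips stand 73 mm ahead of it and the grasp point (between the pads) lies 54 mm ahead of it (robot.tip_reach is the distance from the TCP to the fingertips, in m); z points along the fingers, y is the line along which they close (so a half turn about z gives the same grasp; the last joint's range is limited). The gripper opens to 85 mm and grips with 20 to 120 N. Pads are 22 mm wide; open, the fingers measure 114 mm over their backs; the gripper's body (76 mm by 85 mm) begins 54 mm behind the grasp point. The pads swing forward as they close: fully open they stand 13 mm farther back than shut.
Start: joints at [62.011, 5.964, 5.575, 89.605, 0, 77.527], TCP at [0.161, 0.578, 0.304] pointing down, gripper open.
Joint ranges: [-171.21, 171.21], [-48.23, 106.86], [-62.78, 66.21], [-105.2, 120.99], [-86.42, 89.51], [-180, 180]. Speed limits (degrees/s): [127.2, 127.2, 147.25, 180, 180, 180].

### API

Orientations are given as [roll, pitch, yaw] about the fixed x, y, z axes, in that order (R = Rz(yaw) Ry(pitch) Rx(roll)).
In Python, from plant import robot gives the robot as it stands. Calls block until the motion is done:
- robot.move_pose(position, orientation): joint-space move of the TCP to a pose.
- robot.line_to(position, vel=0.15, rotation=None, guard=None): straight line of the TCP; rotation=None keeps the orientation; vel is the mean speed in m/s. With guard (N) it stops when the force on the tool has changed by that much, and returns True; else False.
- robot.goto_joints(angles): joint-space move.
- robot.set_gripper(opening): finger opening in m; the grip force is fixed at half the most; returns when the fingers have stopped.
- robot.pause(seconds).
- robot.ik(position, orientation): joint angles nearest the present ones, or None.
- robot.observe(): the state.
- robot.grab_frame(name): name is "side" or "top"; returns the picture (400x640x3 uint8, blue, green, red); there is no depth.
- robot.get_calibration(name): a dict with "vertical_fov" (degrees; the focal length in pixels is half the picture's height over the tangent of half this angle, whatever the lens; pixels are square), "cx", "cy" (the principal point, pixels), "rvec" (rotation vector, rad) and "tvec" (3), from world to camera coordinates, as OpenCV has them. Camera axes: x right, y down, z forward; pixel columns grow to the right and rows downward; lengths in m; the calibration is good to about 2 mm. A picture is of the moment at which its call begins. get_calibration takes no time and is no camera call.
A pose or a line that the arm cannot do raises robot.IKError and nothing moves.
- robot.job_done(): hands the job in; it is judged then, once.
The state is a dict: "time": time; "q": joint angles; "qvel": joint speeds; "joint_torque": joint torques, N m; "tool_pos": TCP position; "tcp_rot": TCP orientation; "ft_force": force on the tool from outside, world axes, zero at the start; "torque": the same for the moment, N m; "gripper_width": finger opening in m; "gripper_force": force on a finger pad.
Only numpy, scipy, OpenCV 4.12 (cv2) and the standard library are available. Lean on these libraries where they do the work, as an engineer would, in place of code of your own. Each camera call takes 0.05 s, during which the arm holds its last target. There are 200 camera calls.

### The job

The yellow lid on the tub of brown cookie cups has only been set on and stands proud on its seal. Press it down around its edge, one corner after another, until it sits level and fully home all round, without pressing the red valve in the middle. Leave the neighbouring tub with the blue-green lid alone.

Things in the scene. Friction and masses are not known exactly. Their poses are not given: they have to be found in the camera images.
- tub: Clear square tub of brown cookie cups, fixed, 114 x 114 mm, rim 100 mm above its origin (centre of underside); x, y along its sides, z up. The lid lies on 4 black seal shoes, 18 mm square, on the rim's corners (centres at 47, 47 mm in x, y), standing up to 10 mm above the rim. Each slides down to the rim against about 6 N of friction and stays down, with no spring back.
- lid: Stiff loose yellow lid, 120 x 120 x 8 mm, 0.2 kg, on the tub's shoes; its skirt hangs in the tub's mouth with 4 mm play. Origin: centre of the plate's underside; x, y along its sides, z up. Starts 6 to 10 mm above the rim, may tilt; fully home, its top is 108 mm above the tub's origin. Push 18 mm in from both edges of a corner: that corner goes down, the opposite may lift, then settles.
- valve: The red release valve in the middle of the yellow lid's top, fixed to it: 30 mm across on a 38 mm black collar, standing 13 mm above the plate. Origin: centre of its underside, on the plate's top. Not to be pressed.
- other_tub: The neighbouring clear tub of cream cups with a blue-green lid, already sealed; fixed to the counter, same size (lid 120 mm square, top at 108 mm, its own red valve to 121 mm). Origin: centre of its underside. Not to be touched.

How it is judged (in metres and radians):
At the end, for the whole second after the job is handed in: The yellow lid lies at rest fully down on its tub: its underside at the rim (centre within 2 mm of home), level within about 1.7 degrees, and centred within 10 mm (z of lid in the frame of tub between 0.096 and 0.102 m and horizontal distance between lid and tub below 0.01 m and angle between the z axis of lid and the z axis of tub, either way round below 0.03 rad and linear speed of lid below 0.01 m/s); the robot touches nothing.
It fails at once if the red valve in the middle of the yellow lid is pressed (over 3 N) (contact force between valve and anything else above 3 N).
It fails at once if the neighbouring tub is pressed or bumped (over 3 N) (contact force between other_tub and anything else above 3 N).
It also fails if it takes over 42 s, if anything falls off the work surface, if the arm or the gripper's body presses on something with over 40 N, if the wrist force passes 120 N, or if a joint passes its speed limit or range.

## Working session

There is one attempt and no reset: what is moved stays moved. The work goes in short steps, each a Python script; the robot and the scene stay as the last script left them, time stands still between calls to the robot, and variables do not carry over. Pictures are saved under pics/ and viewed, at most 10 in all, crops included, and the job is handed in when it is done.

```bash
mkdir -p pics; python3 - <<'E'
from plant import robot
import cv2
for n in("side","top"):
    cv2.imwrite(f"pics/{n}0.png",robot.grab_frame(n)); print(n,robot.get_calibration(n))
o=robot.observe();print(o["time"],o["tool_pos"],o["tcp_rot"],o["gripper_width"],robot.tip_reach)
E
```

```text
side {'vertical_fov': 45.84440270017728, 'cx': 322.13118303745335, 'cy': 202.3702734432718, 'rvec': array([ 0.46646642, -2.81182635,  1.03005335]), 'tvec': array([0.52248217, 0.20491243, 0.96259678])}
top {'vertical_fov': 42.53923365556344, 'cx': 311.09829361645893, 'cy': 198.84767320449384, 'rvec': array([ 2.19670701, -2.13157002,  0.17144408]), 'tvec': array([-0.03933488,  0.56943834,  0.94188524])}
0.1 [0.16037924 0.57793866 0.30319275] [-1.79931013e+02 -1.35900767e-02  1.64486820e+02] 0.08555502141055747 0.0726
```

View pics/side0.png

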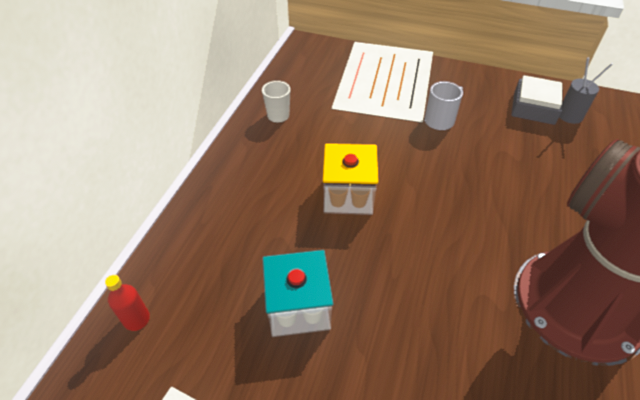

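View pics/top0.png

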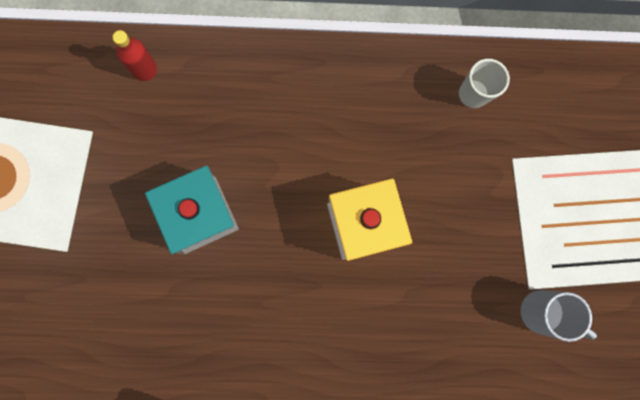

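The side view shows the yellow lid at about (350,163) and the teal lid at (297,280). In the top view the yellow lid's corners are near (396,180), (411,243), (347,260) and (330,195), with the valve at (371,218). The teal tub is about 0.33 m away.

```bash
cat > vis.py <<'E'
from plant import robot
import cv2, numpy as np
from scipy.optimize import linear_sum_assignment
def cam(n):
    c=robot.get_calibration(n); f=200/np.tan(np.radians(c["vertical_fov"]/2))
    K=np.array([[f,0,c["cx"]],[0,f,c["cy"]],[0,0,1]]); R=cv2.Rodrigues(c["rvec"])[0]
    return K,R,np.array(c["tvec"])
def quad(im):
    h=cv2.cvtColor(im,cv2.COLOR_BGR2HSV)
    m=cv2.inRange(h,(20,120,110),(35,255,255))
    cs,_=cv2.findContours(m,cv2.RETR_EXTERNAL,cv2.CHAIN_APPROX_NONE)
    c=cv2.convexHull(max(cs,key=cv2.contourArea))
    q=cv2.approxPolyDP(c,0.05*cv2.arcLength(c,True),True)[:,0].astype(float)
    cs=max(cs,key=cv2.contourArea)[:,0].astype(float)
    # refine: fit a line per side, intersect
    L=[]
    for i in range(4):
        a,b=q[i],q[(i+1)%4]; d=(b-a)/np.linalg.norm(b-a); n=np.array([-d[1],d[0]])
        t=(cs-a)@d; s=abs((cs-a)@n); k=(s<3)&(t>5)&(t<np.linalg.norm(b-a)-5)
        v=cv2.fitLine(cs[k].astype(np.float32),cv2.DIST_HUBER,0,.01,.01).ravel()
        L.append(np.cross([v[2],v[3],1],[v[2]+v[0],v[3]+v[1],1]))
    P=[np.cross(L[i-1],L[i]) for i in range(4)]
    return np.array([p[:2]/p[2] for p in P])
def ray(n,uv,z):
    K,R,t=cam(n); o=-R.T@t
    d=(R.T@np.linalg.inv(K)@np.c_[uv,np.ones(len(uv))].T).T
    return o+d*((z-o[2])/d[:,2])[:,None]
def corners():
    qs=quad(robot.grab_frame("side")); qt=quad(robot.grab_frame("top"))
    a,b=ray("side",qs,.114),ray("top",qt,.114)
    _,j=linear_sum_assignment(np.linalg.norm(a[:,None]-b[None],axis=2))
    Ks,Rs,ts=cam("side");Kt,Rt,tt=cam("top")
    X=cv2.triangulatePoints(Ks@np.c_[Rs,ts],Kt@np.c_[Rt,tt],qs.T,qt[j].T); return (X[:3]/X[3]).T,qs,qt,b
E
python3 - <<'E'
from vis import *
np.set_printoptions(precision=4,suppress=True)
X,qs,qt,b=corners();print(qs,qt,X,b,sep="\n"); print("c",X.mean(0),b.mean(0),np.linalg.norm(np.roll(X,1,0)-X,axis=1),np.linalg.norm(np.roll(b,1,0)-b,axis=1))
d=b[1]-b[0];print(np.degrees(np.arctan2(d[1],d[0])))
c=b.mean(0)
for p in b:
    t=c+(p-c)*42/60
    for y in range(-180,180,30):
        q=robot.ik([t[0],t[1],.187],[180,0,y]);
        if q is not None: print(y,np.round(q,0))
E
```

```text
[[375.5677 144.    ]
 [377.5563 183.5138]
 [322.5567 181.7203]
 [324.4839 144.    ]]
[[392.9441 178.2634]
 [411.751  242.5085]
 [346.6772 260.0222]
 [328.6316 194.242 ]]
[[ 0.4887 -0.1976  0.1184]
 [ 0.4549 -0.0855  0.111 ]
 [ 0.5692 -0.0513  0.1117]
 [ 0.6022 -0.1649  0.1129]]
[[ 0.6017 -0.1647  0.114 ]
 [ 0.4888 -0.1986  0.114 ]
 [ 0.4552 -0.0851  0.114 ]
 [ 0.5694 -0.0511  0.114 ]]
c [ 0.5287 -0.1248  0.1135] [ 0.5288 -0.1249  0.114 ] [0.1182 0.1173 0.1194 0.1183] [0.1182 0.1179 0.1183 0.1192]
-163.31128013611024
-180 [-27.   7.  -6.  77.   0. -27.]
-150 [-27.   7.  -6.  77.   0. -57.]
-120 [-27.   7.  -6.  77.   0. -87.]
-90 [ -27.    7.   -6.   77.    0. -117.]
-60 [ -27.    7.   -6.   77.    0. -147.]
-30 [ -27.    7.   -6.   77.    0. -177.]
0 [-27.   7.  -6.  77.   0. 153.]
30 [-27.   7.  -6.  77.   0. 123.]
60 [-27.   7.  -6.  77.   0.  93.]
90 [-27.   7.  -6.  77.   0.  63.]
120 [-27.   7.  -6.  77.   0.  33.]
150 [-27.   7.  -6.  77.   0.   3.]
-180 [-34.  -5. -18.  77.   0. -34.]
-150 [-34.  -5. -18.  77.   0. -64.]
-120 [-34.  -5. -18.  77.   0. -94.]
-90 [ -34.   -5.  -
[... 507 characters left out ...]
-30 [ -27.  -14.  -25.   78.    0. -177.]
0 [-27. -14. -25.  78.   0. 153.]
30 [-27. -14. -25.  78.   0. 123.]
60 [-27. -14. -25.  78.   0.  93.]
90 [-27. -14. -25.  78.   0.  63.]
120 [-27. -14. -25.  78.   0.  33.]
150 [-27. -14. -25.  78.   0.   3.]
-180 [-21.  -0. -13.  77.   0. -21.]
-150 [-21.  -0. -13.  77.   0. -51.]
-120 [-21.  -0. -13.  77.   0. -81.]
-90 [ -21.   -0.  -13.   77.    0. -111.]
-60 [ -21.   -0.  -13.   77.    0. -141.]
-30 [ -21.   -0.  -13.   77.    0. -171.]
0 [-21.  -0. -13.  77.   0. 159.]
30 [-21.  -0. -13.  77.   0. 129.]
60 [-21.  -0. -13.  77.   0.  99.]
90 [-21.  -0. -13.  77.   0.  69.]
120 [-21.  -0. -13.  77.   0.  39.]
150 [-21.  -0. -13.  77.   0.   9.]
```

```bash
cat > press.py <<'E'
from vis import *
C=np.array([.5288,-.1249]); YAW=106.7; ORI=[180,0,YAW]; a=np.radians(16.7)
U=np.array([[np.cos(a),np.sin(a)],[-np.sin(a),np.cos(a)]])
def press(sx,sy,g=25,low=.104):
    p=C+.042*np.array([sx,sy])@U; r=robot.tip_reach
    robot.line_to([*p,r+.145],vel=.12)
    robot.line_to([*p,r+.122],vel=.08)
    f0=robot.observe()["ft_force"][2]
    hit=robot.line_to([*p,r+low],vel=.015,guard=g)
    o=robot.observe(); print((sx,sy),hit,"tip z",round(o["tool_pos"][2]-r,4),"dF",round(o["ft_force"][2]-f0,1),"t",round(o["time"],1))
    robot.line_to([*p,r+.145],vel=.08)
E
python3 - <<'E'
from press import *
robot.set_gripper(0)
robot.move_pose([*C,.30],ORI)
for s in((1,1),(-1,-1),(1,-1),(-1,1)): press(*s)
robot.line_to([*C,.30],vel=.2)
o=robot.observe();print(o["time"],o["tool_pos"])
robot.move_pose([.45,.08,.35],ORI)
np.set_printoptions(precision=4,suppress=True)
X,*_=corners();print(X,X.mean(0),robot.observe()["time"])
cv2.imwrite("pics/side1.png",cv2.resize(robot.grab_frame("side")[110:240,280:430],None,fx=4,fy=4))
E
```

```text
(1, 1) True tip z 0.1104 dF 6.5 t 6.1
(-1, -1) True tip z 0.11 dF 7.0 t 9.2
(1, -1) True tip z 0.1092 dF 6.2 t 12.0
(-1, 1) True tip z 0.1081 dF 7.5 t 15.1
16.3583 [ 0.52831018 -0.12460404  0.29874905]vis.py:23: RuntimeWarning: divide by zero encountered in divide
  return np.array([p[:2]/p[2] for p in P])
vis.py:23: RuntimeWarning: invalid value encountered in divide
  return np.array([p[:2]/p[2] for p in P])
Traceback (most recent call last):
  File "vis.py", line 31, in corners
    _,j=linear_sum_assignment(np.linalg.norm(a[:,None]-b[None],axis=2))
        ~~~~~~~~~~~~~~~~~~~~~^^^^^^^^^^^^^^^^^^^^^^^^^^^^^^^^^^^^^^^^^^
ValueError: matrix contains invalid numeric entries
```

The guard tripped slightly early, since the tips stopped at 0.108–0.110. I'll make a second round with a firmer guard, then retreat clear of the cameras.

```bash
python3 - <<'E'
from press import *
np.set_printoptions(precision=4,suppress=True)
robot.move_pose([*C,.30],ORI)
for s in((1,1),(-1,-1),(-1,1),(1,-1)): press(*s,g=50,low=.105)
robot.line_to([*C,.30],vel=.25)
robot.goto_joints([62.011,5.964,5.575,89.605,0,77.527])
s=robot.grab_frame("side");cv2.imwrite("pics/side1.png",cv2.resize(s[110:240,280:430],None,fx=4,fy=4))
cv2.imwrite("pics/top1.png",robot.grab_frame("top"))
print(robot.observe()["time"])
X,*_=corners();print(X,X.mean(0))
E
```

```text
(1, 1) False tip z 0.108 dF 24.4 t 21.0
(-1, -1) False tip z 0.1079 dF 25.3 t 24.5
(-1, 1) False tip z 0.1079 dF 26.6 t 27.7
(1, -1) False tip z 0.108 dF 22.0 t 31.2
35.3167
[[ 0.4886 -0.1984  0.1074]
 [ 0.455  -0.0851  0.1051]
 [ 0.5693 -0.0514  0.1053]
 [ 0.6023 -0.1647  0.1083]] [ 0.5288 -0.1249  0.1065]
```

View pics/side1.png

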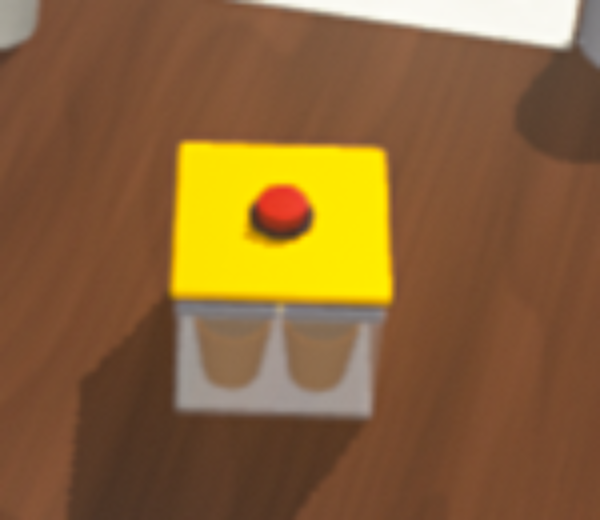

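The picture shows the lid flush on the rim: its front edge runs from (172,297) to (390,302), with no dark gap beneath it. All four corners stopped hard at 0.108 m under 22–27 N, which is the home height.

```bash
python3 -c "
from plant import robot
print(robot.job_done())"
```

```text
the job is handed in; nothing more can be done
None
```

I pressed the yellow lid home at all four corners, each stopping at about 108 mm, kept the valve and the neighbouring tub out of the robot's path, and handed the job in at about 35 s; no verdict came back.

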